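# Seat the bearing cap on the dowels of the inclined stand

### The job

Pick up the aluminium bearing cap and seat it on the tilted face of the blue assembly stand, large hole over the thick dowel and small hole over the thin one, until its flange lies flush on the plate, then let go of it. The dowel plate may be clamped anywhere along its sideways guide, so feel for the dowels. Do not disturb the grease tin, the wooden block or the hex key.

Things in the scene. Friction and masses are not known exactly. Their poses are not given: they have to be found in the camera images.
- bearing_cap: Loose aluminium bearing cap, 0.25 to 0.5 kg, lying flat. Flange 64 (x) x 112 (y) x 14 mm thick, two through holes on its y axis: 16.5 mm wide at y = +40 mm, 12.5 mm at y = -40 mm. A red plug stub sticks out 13 mm past the flange at the +y (large-hole) end. Origin: centre of the flange's underside; z up through the hub.
- cap_hub (a point): Mid-height of the cap's square hub (40 mm above the underside), the place to grip. Hub 44 (x) x 36 (y) mm, from 14 to 59 mm above the underside; axes as bearing_cap.
- stand_face: Tilted blue face, 130 (x) x 160 (y) mm, of the fixed stand, leaning back 25 degrees. Frame tilted with it: x up the slope, y level, z out of the face. Origin: mid-face, 86 mm above the bench, level with the top of the aluminium dowel plate (76 x 126 mm) on which the cap's underside must rest; the cap's x, y, z axes are then parallel to these.
- dowel_zero (a point): Midway between the two dowel tips (13 mm out along z, chamfered 1.5 mm) if their plate were centred. Really the 14 mm dowel is at y = +40 mm + d, the 10 mm one at y = -40 mm + d, both at x = 0. d is where the plate is clamped along y: -16 to +16 mm, new every time, NOT in this pose; feel or see it. The plate is clamped fast. Axes as stand_face.
- grease_tin: Bystander: cream tin, 72 mm across, 40 mm high; origin at the centre of its underside. Leave alone.
- pad_block_4: Bystander: wooden block 30 x 36 x 58 mm high; origin at the centre of its underside. Leave alone.
- hex_key_1: Bystander: grey L-shaped hex key, 34 x 124 x 9 mm, lying flat; origin at the centre of its underside. Leave alone.

How it is judged:
By the outcome, as a careful person would: the job done as asked, in the order asked, and still so for the second after the job is handed in, with the robot touching nothing.
It also fails if it takes over 64 s, if anything falls off the work surface, if the arm or the gripper's body presses on something with over 40 N, if the wrist force passes 120 N, or if a joint passes its speed limit or range.

### The arm

A 7-joint arm with a two-finger parallel gripper is mounted at the origin on a cart in front of the work surface, level with it; the furniture and walls round the work are solid. World frame = base frame: x ahead of the robot, y to its left, z up, the work surface at z = 0. Lengths are in mm, angles in rad, forces in N, time in s.
With the tool pointing down it reaches from about 425 to 975 mm from the base axis. Payload 16.7 kg.
Tool frame: the origin (TCP) lies at the very end of the fingers, on their centre line; the grasp point (between the pads) lies robot.grasp_offset behind it (robot.grasp_offset is the distance from the TCP to the grasp point, in mm); z points along the fingers, y is the line along which they close (so a half turn about z gives the same grasp; the last joint's range is limited). The gripper opens to 85 mm and grips with 20 to 120 N. Pads are 22 mm wide; open, the fingers measure 114 mm over their backs; the gripper's body (76 mm by 85 mm) begins 54 mm behind the grasp point. The pads swing forward as they close: fully open they stand 13 mm farther back than shut.
Start: joints at [-1.498, 0.426, 0.074, 1.606, -0.034, 1.111, -0.067], TCP at [149.157, 658.277, 231.302] pointing down, gripper open.
Joint ranges: [-2.85, 2.85], [-0.5, 2.14], [-1.23, 1.37], [0.21, 2.46], [-1.02, 4.16], [0.16, 2.05], [-2.73, 2.73]. Speed limits (rad/s): [1.89, 1.89, 2.39, 2.39, 3.01, 3.01, 3.01].

### API

Orientations are given as a 3x3 rotation matrix whose columns are the frame's x, y, z axes.
In Python, from bench import monitor, eyes, job, robot gives the robot as it stands. The module is installed in compiled form; this text tells all that it offers.
- The arm moves only by the tool carry_out, never from a script. Its argument "deltas" is a list that holds one entry, the list of rows, each a list of 7 numbers: the shift along the world's x, y, z normalised to -1 to 1, where 1 is 0.03 m, then the turn, a rotation vector about the world's x, y, z normalised to -1 to 1, where 1 is 360 degrees, then the closure, from -1 (fully open) to 1 (shut). A call has 1 to 8 rows; each row shifts and turns the commanded pose from where the row before left it; what a row does not reach is not made up. A row lasts 1/8 s, in which the tool goes at most 62.5 mm and 10.7 degrees, less where a joint would pass 70% of its speed; a pose out of reach is approached as far as the arm can. A call with a number of a shift or a turn outside -1 to 1 is refused whole. A call with a gripper value outside its range is refused whole. The fingers move at their own pace and stop on an object; the grip force is fixed at half the most. Time passes only in rows, so rows that do not move let the fingers close. It gives the time, the measured TCP pose, the force, the opening and the grip force at its end, in the units of the state.
- monitor.state(): the state, without advancing time (a new reading comes with each control period).
- eyes.grab_frame(name): name is "side" or "top" or "wrist"; returns a dict with "frame" (400x640x3 uint8, red, green, blue), "intrinsics" (3x3 intrinsics, pixels), "camera_from_world" (4x4, takes a point from world to camera coordinates). Camera axes: x right, y up, looking along -z (the intrinsics and any distortion apply to the point x, -y, -z); pixel columns grow to the right and rows downward; lengths in mm; the calibration is good to about 2 mm. A picture is of the moment at which its call begins. There is no depth.
- job.sign_off(): hands the job in; it is judged then, once.
The state is a dict: "time": time; "joints": joint angles; "joint_vel": joint speeds; "tau": joint torques, N m; "tcp_pos": TCP position; "ee_rot": TCP orientation; "wrist_force": force on the tool from outside, world axes, zero at the start; "wrist_torque": the same for the moment, N m; "opening": finger opening in mm; "finger_force": force on a finger pad.
Only numpy, scipy, OpenCV 4.12 (cv2) and the standard library are available. Lean on these libraries where they do the work, as an engineer would, in place of code of your own. Each camera call takes 0.05 s, during which the arm holds its last target. There are 200 camera calls.

## Working session

There is one attempt and no reset: what is moved stays moved. The work goes in short steps, Python scripts to look and compute and a tool call to move; the robot and the scene stay as the last step left them, time stands still between calls to the robot, and variables do not carry over. Pictures are saved under pics/ and viewed, at most 10 in all, crops included, and the job is handed in when it is done.

Besides the shell and the picture viewer there is one more tool, called after "Call:" by a JSON object that holds its "name" and its "arguments", one argument or row to a line. carry_out: Moves the arm, as the interface text tells. Scaled input: -1 to 1 covers 0.03 m each way for a shift and 360 degrees each way for a turn. Its arguments: {"type":"object","properties":{"deltas":{"type":"array"}},"required":["deltas"]}

```bash
mkdir -p pics; cat > h.py <<'E'
import numpy as np, cv2
from bench import monitor, eyes, job, robot
def grab(n):
    f=eyes.grab_frame(n); return f["frame"],np.array(f["intrinsics"]),np.array(f["camera_from_world"])
def ray(K,T,u,v):
    d=np.linalg.inv(K)@[u,v,1]; d=np.array([d[0],-d[1],-d[2]]); R=T[:3,:3]
    return -R.T@T[:3,3], R.T@d/np.linalg.norm(d)
def onz(K,T,u,v,z):
    o,d=ray(K,T,u,v); return o+d*(z-o[2])/d[2]
def proj(K,T,p):
    c=T[:3,:3]@np.asarray(p,float)+T[:3,3]; q=K@[c[0],-c[1],-c[2]]; return q[:2]/q[2]
def tri(rays):
    A=0;b=0
    for o,d in rays:
        P=np.eye(3)-np.outer(d,d); A=A+P; b=b+P@o
    x=np.linalg.solve(A,b); return x,[np.linalg.norm((np.eye(3)-np.outer(d,d))@(x-o)) for o,d in rays]
E
python3 - <<'E'
from h import *
np.set_printoptions(precision=3,suppress=True)
s=monitor.state(); print(s); print(robot.grasp_offset)
ims=[]
for n in("side","top","wrist"):
    f,K,T=grab(n); cv2.imwrite(f"pics/{n}0.png",f[:,:,::-1]); print(n,K.tolist(),-T[:3,:3].T@T[:3,3],T[:3,:3].tolist())
    np.savez(f"{n}0.npz",f=f,K=K,T=T)
E
```

```text
{'time': 0.0, 'joints': array([-1.498,  0.427,  0.074,  1.607, -0.034,  1.111, -0.067]), 'joint_vel': array([-0.001, -0.   ,  0.001, -0.001, -0.   ,  0.001,  0.001]), 'tau': array([  0.   , -94.984,   3.762, -46.352,   0.019,   0.01 ,  -0.   ]), 'tcp_pos': array([149.081, 657.889, 230.608]), 'ee_rot': array([[-0.975,  0.221, -0.   ],
       [ 0.221,  0.975, -0.001],
       [-0.   , -0.001, -1.   ]]), 'wrist_force': array([-0.015, -0.682,  0.401]), 'wrist_torque': array([ 0.054, -0.012,  0.051]), 'finger_force': 0.0, 'opening': 85.345276425593}
18.700000000000003
side [[395.33117472370725, 0.0, 322.8614653202908], [0.0, 395.33117472370725, 195.32698420809973], [0.0, 0.0, 1.0]] [ 262.517 -807.562  610.831] [[0.9313506912231464, -0.3635256478111705, -0.020856493991958436], [0.22226096853648947, 0.5221931308159583, 0.8233555708160655], [-0.28841974936434145, -0.771468364556899, 0.567142495907787]]
top [[427.9912697265083, 0.0, 319.5890419209285], [0.0, 427.9912697265083, 198.7114473061746], [0.0, 0.0, 1.0]] [ 448.76   -55.391 1234.089] [[0.012842498539347293, -0.999742299032709, 0.018719128079587758], [0.9985738443557871, 0.013793184814686521, 0.051575434280016416], [-0.051820339633885534, 0.018030074250014985, 0.9984936498660207]]
wrist [[338.45079977267505, 0.0, 315.4748447655834], [0.0, 338.45079977267505, 197.79986230092996], [0.0, 0.0, 1.0]] [ 83.431 672.515 372.638] [[0.22057935051952227, 0.9753680900950862, -0.0013560784089536359], [-0.9417393498817576, 0.21261186832999301, -0.26062077877543727], [-0.2539128728691624, 0.05876463451341467, 0.9654402988905295]]
```

View pics/side0.png

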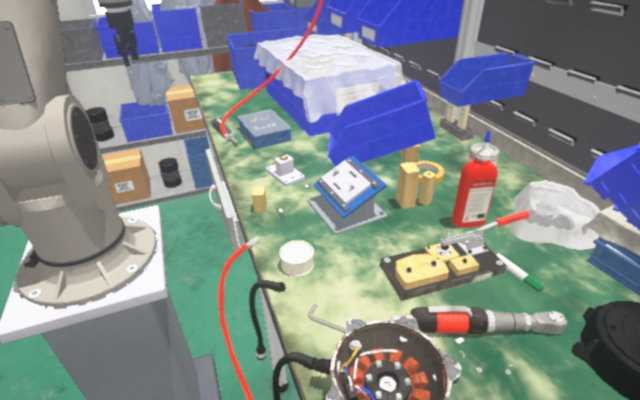

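View pics/top0.png

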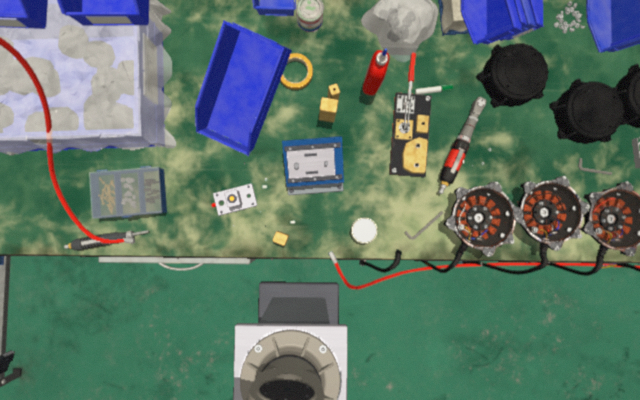

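The side view shows the cap at about (285,168), the stand at (350,190), the tin at (297,258), the hex key at (325,318) and the block at (259,200). In the top view they are at (234,199), (313,165), (364,231), (425,222) and (281,239). The cap's red stub is on its left, at (213,205). I'll zoom in next.

```bash
python3 - <<'E'
from h import *
np.set_printoptions(precision=1,suppress=True)
t=np.load("top0.npz");s=np.load("side0.npz")
a=cv2.resize(t["f"][125:255,200:360],None,fx=5,fy=5,interpolation=cv2.INTER_CUBIC)[:,:800]
a=cv2.resize(t["f"][130:220,200:350],(800,480//1),interpolation=cv2.INTER_CUBIC)[:300*2]
c1=cv2.resize(t["f"][135:220,205:350],None,fx=5.5,fy=5.5,interpolation=cv2.INTER_CUBIC)
c2=cv2.resize(s["f"][145:235,255:395],None,fx=5.5,fy=5.5,interpolation=cv2.INTER_CUBIC)
cv2.imwrite("pics/c1.png",c1[:,:,::-1]);cv2.imwrite("pics/c2.png",c2[:,:,::-1])
K,T=t["K"],t["T"]
for n,u,v,z in(("cap hub",233,198,59),("cap stub",213,205,7),("stand",313,165,86),("tin",364,231,40),("block",281,239,58)):print(n,onz(K,T,u,v,z))
K,T=s["K"],s["T"]
for n,u,v,z in(("cap hub",284,160,59),("stand",350,185,86),("tin",297,245,40),("block",259,190,58)):print(n,onz(K,T,u,v,z))
E
```

```text
cap hub [508.4 160.7  59. ]
cap stub [490.3 226.7   7. ]
stand [599.1 -57.2  86. ]
tin [ 422.3 -202.    40. ]
block [398.   27.5  58. ]
cap hub [505.8 151.1  59. ]
stand [606.1 -78.3  86. ]
tin [ 432.7 -185.2   40. ]
block [403.5  29.9  58. ]
```

View pics/c1.png

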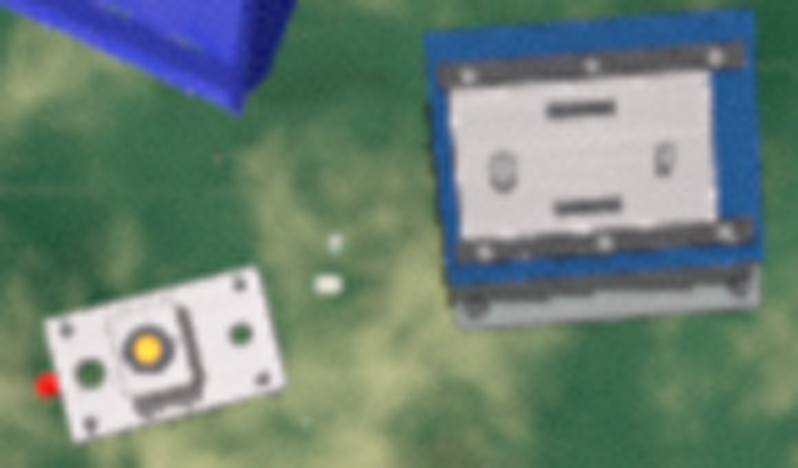

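View pics/c2.png

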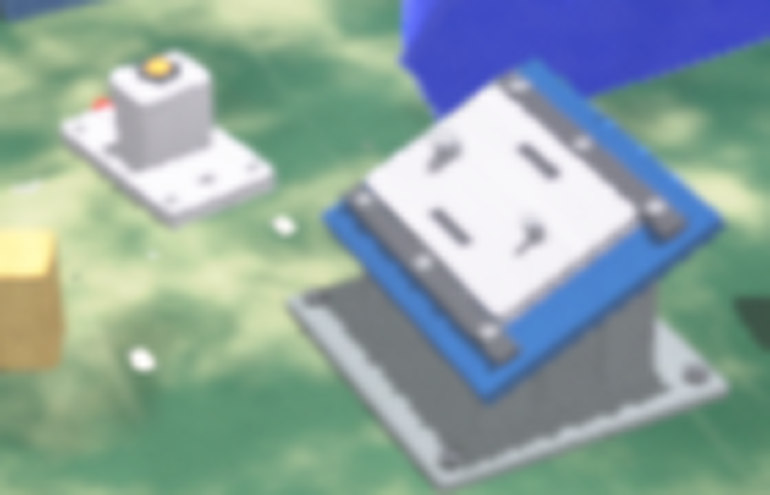

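The top crop shows the cap: hub at (148,349), large hole (90,374), small hole (241,334), stub on its +y side. It also shows the dowels at about (502,170) and (666,157), and the side crop confirms both. The cap's y axis is about 10° off the stand's. I'll move over to get wrist-camera views of both objects.

Call:
{"name": "carry_out", "arguments": {
  "deltas": [
    [[0.59, -0.83, 0.1, 0, 0, 0.0038, -1], [0.59, -0.83, 0.1, 0, 0, 0.0038, -1], [0.59, -0.83, 0.1, 0, 0, 0.0038, -1], [0.59, -0.83, 0.1, 0, 0, 0.0038, -1], [0.59, -0.83, 0.1, 0, 0, 0.0038, -1], [0.59, -0.83, 0.1, 0, 0, 0.0038, -1], [0.59, -0.83, 0.1, 0, 0, 0.0038, -1], [0.59, -0.83, 0.1, 0, 0, 0.0038, -1]]
  ]
}}

```text
time: 1.15
tcp_pos: [291.2, 458.1, 255.3]
ee_rot: [[-1.0, 0.031, -0.0], [0.031, 1.0, -0.0], [0.0, -0.0, -1.0]]
wrist_force: [0.0, 1.0, -0.1]
opening: 85.5
finger_force: 0.0
```

Call:
{"name": "carry_out", "arguments": {
  "deltas": [
    [[0.59, -0.83, 0.1, 0, 0, 0.0038, -1], [0.59, -0.83, 0.1, 0, 0, 0.0038, -1], [0.59, -0.83, 0.1, 0, 0, 0.0038, -1], [0.59, -0.83, 0.1, 0, 0, 0.0038, -1], [0.59, -0.83, 0.1, 0, 0, 0.0038, -1], [0.59, -0.83, 0.1, 0, 0, 0.0038, -1], [0.59, -0.83, 0.1, 0, 0, 0.0038, -1], [0.59, -0.83, 0.1, 0, 0, 0.0038, -1]]
  ]
}}

```text
time: 2.15
tcp_pos: [432.8, 258.9, 279.3]
ee_rot: [[-0.987, -0.159, -0.0], [-0.159, 0.987, -0.0], [0.0, -0.0, -1.0]]
wrist_force: [0.5, 0.5, 0.1]
opening: 85.1
finger_force: 0.0
```

Call:
{"name": "carry_out", "arguments": {
  "deltas": [
    [[0.59, -0.83, 0, 0, 0, 0.0038, -1], [0.59, -0.83, 0, 0, 0, 0.0038, -1], [0.59, -0.83, 0, 0, 0, 0.0038, -1], [0.59, -0.83, 0, 0, 0, 0.0038, -1], [0, 0, 0, 0, 0, 0, -1], [0, 0, 0, 0, 0, 0, -1]]
  ]
}}

```text
time: 2.9
tcp_pos: [502.8, 160.7, 279.1]
ee_rot: [[-0.968, -0.252, -0.0], [-0.252, 0.968, -0.0], [0.0, 0.0, -1.0]]
wrist_force: [-0.5, 0.6, 0.4]
opening: 85.3
finger_force: 0.0
```

```bash
python3 - <<'E'
from h import *
np.set_printoptions(precision=3,suppress=True)
f,K,T=grab("wrist"); cv2.imwrite("pics/w1.png",f[:,:,::-1]); np.savez("w1.npz",f=f,K=K,T=T)
s=monitor.state(); print(s["time"],s["tcp_pos"],s["ee_rot"],s["joints"])
E
```

```text
2.95 [502.667 161.022 279.157] [[-0.968 -0.253 -0.   ]
 [-0.253  0.968  0.   ]
 [ 0.     0.    -1.   ]] [-0.773  0.141  0.381  1.894 -0.058  1.118  1.457]
```

View pics/w1.png

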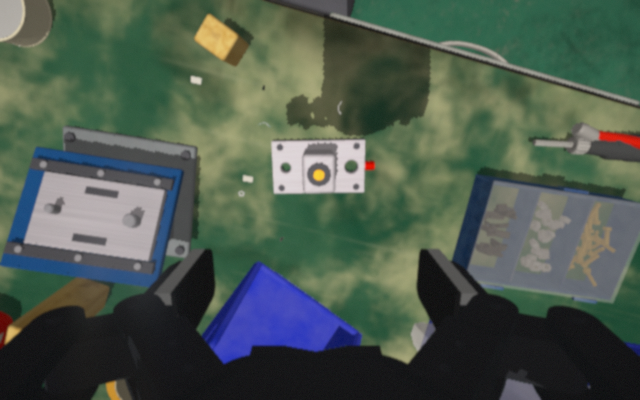

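The wrist view shows the cap at (319,165), with holes at (286,168) and (351,167) and the stub on the right. The stand is at about (95,215), with dowels near (52,207) and (133,217). I'll shift sideways for a second wrist view.

Call:
{"name": "carry_out", "arguments": {
  "deltas": [
    [[0.5, -0.9, 0, 0, 0, -0.004, -1], [0.5, -0.9, 0, 0, 0, -0.004, -1], [0.5, -0.9, 0, 0, 0, -0.004, -1], [0.5, -0.9, 0, 0, 0, -0.004, -1], [0.5, -0.9, 0, 0, 0, -0.004, -1], [0, 0, 0, 0, 0, 0, -1], [0, 0, 0, 0, 0, 0, -1]]
  ]
}}

```text
time: 3.82
tcp_pos: [577.8, 26.5, 279.1]
ee_rot: [[-0.992, -0.13, -0.001], [-0.13, 0.992, 0.0], [0.0, 0.0, -1.0]]
wrist_force: [-0.3, 0.5, -0.7]
opening: 85.6
finger_force: 0.0
```

```bash
python3 - <<'E'
from h import *
np.set_printoptions(precision=2,suppress=True)
f,K,T=grab("wrist"); np.savez("w2.npz",f=f,K=K,T=T)
for w in("w1","w2"):
    d=np.load(w+".npz"); f=d["f"]; hsv=cv2.cvtColor(f,cv2.COLOR_RGB2HSV)
    print(w)
    for n,lo,hi in(("white",(0,0,120),(180,45,255)),("yellow",(15,150,150),(35,255,255)),("red",(0,180,120),(8,255,255)),("blue",(98,120,60),(110,255,255))):
        m=cv2.inRange(hsv,lo,hi); 
        cs,_=cv2.findContours(m,cv2.RETR_EXTERNAL,cv2.CHAIN_APPROX_NONE)
        for c in cs:
            a=cv2.contourArea(c)
            if a>(1500 if n in("white","blue") else 15) and c[:,:,1].max()<330:
                r=cv2.minAreaRect(c); print(n,a,np.array(r[0]),np.array(r[1]),r[2],*(cv2.boxPoints(r).round(1).tolist() if a>1500 else []))
o=cv2.resize(f[120:300,170:430],None,fx=3,fy=3,interpolation=cv2.INTER_CUBIC)
cv2.imwrite("pics/w2.png",f[:,:,::-1])
E
```

```text
w1
white 2420.0 [538.63 230.51] [101.27  82.49] 8.93058967590332 [482.20001220703125, 263.3999938964844] [495.0, 181.89999389648438] [595.0999755859375, 197.60000610351562] [582.2999877929688, 279.1000061035156]
white 8993.0 [ 93.92 216.02] [131.34  74.25] 8.652542114257812 [23.399999618530273, 242.8000030517578] [34.599998474121094, 169.39999389648438] [164.39999389648438, 189.1999969482422] [153.3000030517578, 262.6000061035156]
white 4928.5 [318.19 166.27] [54.47 94.37] 89.16968536376953 [270.6000061035156, 139.6999969482422] [365.0, 138.3000030517578] [365.79998779296875, 192.8000030517578] [271.3999938964844, 194.1999969482422]
yellow 81.5 [318.25 174.75] [ 9.9  10.61] 45.0
red 58.5 [370. 165.] [8. 8.] 90.0
red 295.5 [619.99 137.98] [41.68 10.95] 13.671307563781738
blue 4056.5 [ 91.18 217.39] [166.05 123.38] 9.050722122192383 [-0.5, 265.29998779296875] [18.899999618530273, 143.39999389648438] [182.89999389648438, 169.5] [163.5, 291.3999938964844]
w2
white 2035.0 [601.71 298.8 ] [85.15 34.77] 22.61986541748047 [555.7000122070312, 298.5] [569.0999755859375, 266.3999938964844] [647
[... 333 characters left out ...]
961 [386.3999938964844, 96.30000305175781] [488.79998779296875, 82.19999694824219] [496.6000061035156, 139.3000030517578] [394.20001220703125, 153.39999389648438]
yellow 26.5 [ 12.1 201.2] [6.71 9.84] 63.43495178222656
yellow 92.5 [457.  120.5] [11. 10.] 90.0
red 59.0 [494.  110.5] [9. 8.] 90.0
blue 5135.0 [230.77 192.2 ] [157.52 122.03] 2.12109637260437 [149.8000030517578, 250.3000030517578] [154.3000030517578, 128.3000030517578] [311.70001220703125, 134.10000610351562] [307.20001220703125, 256.1000061035156]
blue 2877.5 [607.26 157.94] [ 30.07 109.87] 14.03624439239502 [579.4000244140625, 207.60000610351562] [606.0, 101.0] [635.2000122070312, 108.30000305175781] [608.5, 214.89999389648438]
```

View pics/w2.png

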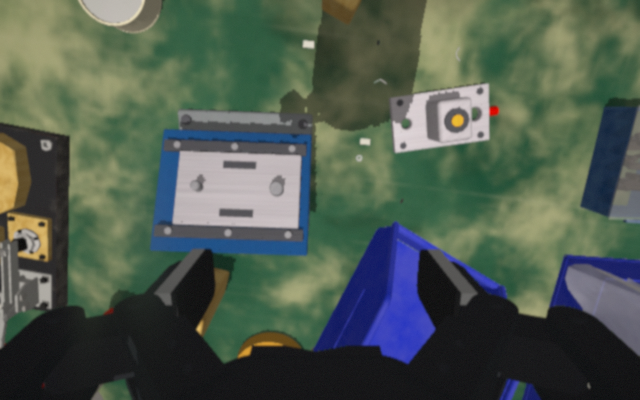

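The second wrist view shows the stand mid-plate at (237,190) with dowels at (197,183) and (277,187). The cap is at (441,118), with its hub dot at (457,120). I'll triangulate these and zoom in on the dowels.

```bash
python3 - <<'E'
from h import *
np.set_printoptions(precision=1,suppress=True)
W={n:np.load(n+".npz") for n in("w1","w2","top0","side0")}
def T3(**p):
    return tri([ray(W[k]["K"],W[k]["T"],*v) for k,v in p.items()])
print("hubtop wrist",T3(w1=(318.25,174.75),w2=(457,120.5)),"all",T3(w1=(318.25,174.75),w2=(457,120.5),top0=(231.5,198.05),side0=(283.3,156.8)))
print("stub",T3(w1=(370,165),w2=(494,110.5)))
Q={}
for w in("w1","w2"):
    hsv=cv2.cvtColor(W[w]["f"],cv2.COLOR_RGB2HSV)
    for n,lo,hi,x in(("plate",(0,0,120),(180,45,255),320),("cap",(0,0,110),(180,60,255),320),("blue",(98,120,60),(112,255,255),330)):
        m=cv2.inRange(hsv,lo,hi); m[300:]=0
        m[:, :260 if n=="cap" else 0]=0; 
        if n!="cap": m[:,330:]=0
        m[:, 520:]=0
        if n!="cap" and w=="w1": m[:,200:]=0
        if n=="blue": m=cv2.morphologyEx(m,cv2.MORPH_OPEN,np.ones((3,3)))
        cs,_=cv2.findContours(m,cv2.RETR_EXTERNAL,cv2.CHAIN_APPROX_NONE)
        c=cv2.convexHull(max(cs,key=cv2.contourArea)); q=cv2.approxPolyN(c,4,ensure_convex=True).reshape(4,2).astype(float)
        ctr=q.mean(0); q=q[np.argsort(np.arctan2(*(q-ctr).T[::-1]))]; Q[w,n]=q   # TL,TR,BR,BL
for n in("plate","cap","blue"):
    print(n,Q["w1",n].tolist(),Q["w2",n].tolist()); P=[]
    for i in range(4):
        x,e=T3(w1=Q["w1",n][i],w2=Q["w2",n][i]); P.append(x); print("  ",x,max(e))
    P=np.array(P); print("  mean",P.mean(0),"y-edges",P[1]-P[0],P[2]-P[3])
a=cv2.resize(W["w1"]["f"][160:265,0:200],None,fx=4,fy=4,interpolation=cv2.INTER_CUBIC)[:300]
b=cv2.resize(W["w2"]["f"][140:215,140:340],None,fx=4,fy=4,interpolation=cv2.INTER_CUBIC)
cv2.imwrite("pics/z.png",np.vstack([a,b])[:,:,::-1])
E
```

```text
hubtop wrist (array([505.6, 164.8,  62.2]), [np.float64(0.09561962255712096), np.float64(0.09561962255697232)]) all (array([506.8, 164.5,  62.1]), [np.float64(1.2907988520148803), np.float64(1.185102549891196), np.float64(1.2908949267188148), np.float64(1.1588561464560865)])
stub (array([487.8, 226.1,  10.8]), [np.float64(0.30587730712334343), np.float64(0.30587730712354766)])
plate [[44.0, 171.0], [165.0, 189.0], [148.0, 261.0], [23.0, 243.0]] [[180.0, 150.0], [301.0, 155.0], [298.0, 228.0], [172.0, 224.0]]
   [ 572.2 -114.8   71.6] 0.17223751543320115
   [561.3   9.1  67.4] 0.19445729951639804
   [629.8  15.8 101.4] 0.03898732599342438
   [ 641.9 -109.5  101.4] 0.09177088387201364
  mean [601.3 -49.8  85.5] y-edges [-10.9 123.9  -4.2] [-12.2 125.3   0.1]
cap [[269.0, 139.0], [366.0, 137.0], [365.0, 193.0], [272.0, 195.0]] [[391.0, 96.0], [489.0, 81.0], [490.0, 141.0], [391.0, 154.0]]
   [487.6 100.9  20.1] 0.8586040105767365
   [456.6 211.5  11.1] 0.3278407051005178
   [522.9 230.1  12. ] 0.2955236999500843
   [555.3 117.5   6.3] 0.8584349714011417
  mean [505.6 165.   12.4] y-edges [-31.  110.6  -9. ] [-32.4 112.6   5.8]
blue [[36.0, 146.0], [184.0, 170.0], [156.0, 289.0], [-1.0, 265.0]] [[164.0, 129.0], [313.0, 134.0], [306.0, 256.0], [149.0, 250.0]]
   [ 555.4 -141.6   48.5] 0.2564866596886212
   [540.2  19.2  48.9] 0.44451250287196276
   [659.6  27.8 101. ] 0.4490107259639302
   [ 672.6 -131.8  102.4] 0.21064825003603382
  mean [606.9 -56.6  75.2] y-edges [-15.2 160.7   0.4] [-13.  159.5  -1.4]
```

View pics/z.png

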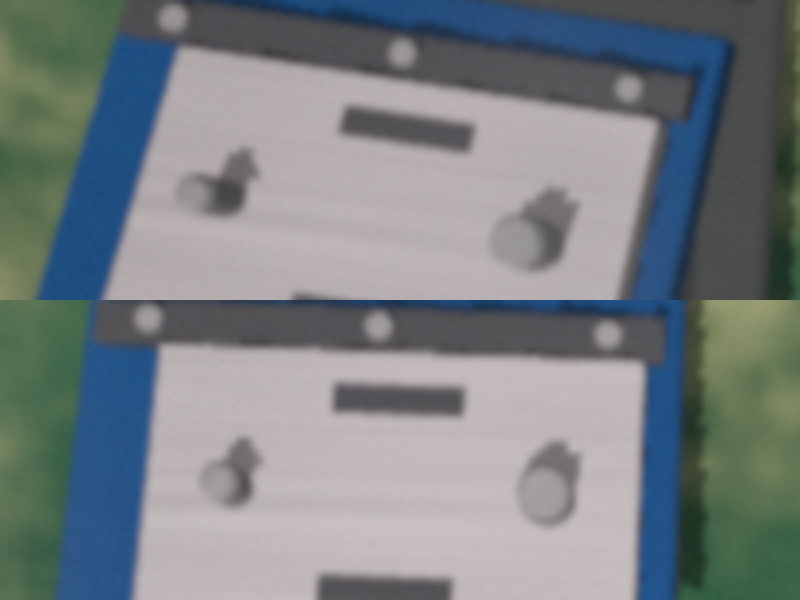

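The zoom shows the thin dowel tip at (192,192) and the thick one at (516,241) in the upper panel. In the lower panel they are at (218,481) and (546,497). Next come the dowel geometry and the bin clearance.

```bash
python3 - <<'E'
from h import *
np.set_printoptions(precision=3,suppress=True)
W={n:np.load(n+".npz") for n in("w1","w2","top0","side0")}
def T3(**p): return tri([ray(W[k]["K"],W[k]["T"],*v) for k,v in p.items()])
cs=lambda U,V,k,ou,ov:((U+.5)/k-.5+ou,(V+.5)/k-.5+ov)
S,e1=T3(w1=cs(192,192,4,0,160),w2=cs(218,181,4,140,140)); L,e2=T3(w1=cs(516,241,4,0,160),w2=cs(546,195,4,140,140))
print("small",S,e1,"large",L,e2,"mid",(S+L)/2,"dist",np.linalg.norm(L-S),"yaw",np.degrees(np.arctan2(-(L-S)[0],(L-S)[1])))
y=(L-S)*[1,1,0]; y/=np.linalg.norm(y); h=np.array([y[1],-y[0],0]); a=np.radians(25)
x=h*np.cos(a)+[0,0,np.sin(a)]; z=np.cross(x,y); print("R",np.c_[x,y,z].tolist())
B=np.array([[555.4,-141.6,48.5],[540.2,19.2,48.9],[659.6,27.8,101],[672.6,-131.8,102.4]]).mean(0); M=(S+L)/2; P=np.array([601.3,-49.8,85.5])
print("face-frame coords of mid tips rel blue centre",(M-B)@np.c_[x,y,z],"plate rel blue",(P-B)@np.c_[x,y,z])
print("target underside centre",M-13*z, "slope from plate", np.degrees(np.arctan2(30+2,70)))
for n,p in(("binTop",dict(w1=(260,265),w2=(393,226))),("bin top/side",dict(top0=cs(238,110,5.5,205,135),side0=cs(405,60,5.5,255,145)))): print(n,T3(**p))
E
```

```text
small [600.093 -90.912  96.326] [np.float64(0.25593154108718086), np.float64(0.25593154108725424)] large [592.773 -10.706  96.557] [np.float64(0.5445370158075503), np.float64(0.544537015807665)] mid [596.433 -50.809  96.441] dist 80.53998309875745 yaw 5.214525530010589
R [[0.9025569321971364, -0.09088505222644362, -0.42086920940440653], [0.08236983055805848, 0.9958613895928472, -0.03840968279015229], [0.42261826174069944, 0.0, 0.9063077870366499]]
face-frame coords of mid tips rel blue centre [-0.038  6.723 23.455] plate rel blue [-0.186  7.285 11.452]
target underside centre [601.904 -50.31   84.659] slope from plate 24.567171320601314
binTop (array([633.229, 125.596,  47.103]), [np.float64(0.24365513743888892), np.float64(0.24365513743895023)])
bin top/side (array([629.005, 122.147,  61.011]), [np.float64(0.5841422743354678), np.float64(0.5841422743355318)])
```

Call:
{"name": "carry_out", "arguments": {
  "deltas": [
    [[-0.4, 0.77, -0.2, 0, 0, 0.004, -1], [-0.4, 0.77, -0.2, 0, 0, 0.004, -1], [-0.4, 0.77, -0.2, 0, 0, 0.004, -1], [-0.4, 0.77, -0.2, 0, 0, 0.004, -1], [-0.4, 0.77, -0.2, 0, 0, 0.004, -1], [-0.4, 0.77, -0.2, 0, 0, 0.0035, -1]]
  ]
}}

```text
time: 4.62
tcp_pos: [505.3, 165.5, 242.9]
ee_rot: [[-0.961, -0.275, 0.0], [-0.275, 0.961, 0.0], [-0.0, 0.0, -1.0]]
wrist_force: [0.3, 0.0, 0.1]
opening: 85.2
finger_force: 0.0
```

The dowel spacing triangulates to 80.5 mm and d comes out near +7 mm, so the numbers agree. Descending to grasp.

Call:
{"name": "carry_out", "arguments": {
  "deltas": [
    [[0, 0, -1, 0, 0, 0, -1], [0, 0, -1, 0, 0, 0, -1], [0, 0, -1, 0, 0, 0, -1], [0, 0, -1, 0, 0, 0, -1], [0, 0, -1, 0, 0, 0, -1], [0, 0, -1, 0, 0, 0, -1], [0, 0, -0.9, 0, 0, 0, -1], [0, 0, -0.3, 0, 0, 0, -1]]
  ]
}}

```text
time: 5.62
tcp_pos: [505.1, 164.2, 25.8]
ee_rot: [[-0.962, -0.274, -0.002], [-0.274, 0.962, -0.001], [0.002, -0.0, -1.0]]
wrist_force: [1.0, 0.2, 0.4]
opening: 85.5
finger_force: 0.0
```

Call:
{"name": "carry_out", "arguments": {
  "deltas": [
    [[0, 0, -0.2, 0, 0, 0, -1], [0, 0, 0, 0, 0, 0, -1], [0, 0, 0, 0, 0, 0, 1], [0, 0, 0, 0, 0, 0, 1], [0, 0, 0, 0, 0, 0, 1], [0, 0, 0, 0, 0, 0, 1], [0, 0, 0, 0, 0, 0, 1], [0, 0, 0, 0, 0, 0, 1]]
  ]
}}

```text
time: 6.62
tcp_pos: [506.4, 164.0, 21.8]
ee_rot: [[-0.962, -0.273, 0.0], [-0.273, 0.962, 0.0], [-0.001, 0.0, -1.0]]
wrist_force: [-1.9, -0.7, 9.8]
opening: 35.4
finger_force: 60.1
```

Call:
{"name": "carry_out", "arguments": {
  "deltas": [
    [[0, 0, 0.3, 0, 0, 0, 1], [0, 0, 0.7, 0, 0, 0, 1], [0, 0, 1, 0, 0, 0, 1], [0, 0, 1, 0, 0, 0, 1], [0, 0, 1, 0, 0, 0, 1], [0, 0, 1, 0, 0, 0, 1], [0, 0, 0.3, 0, 0, 0, 1], [0, 0, 0, 0, 0, 0, 1]]
  ]
}}

```text
time: 7.62
tcp_pos: [506.1, 164.0, 180.3]
ee_rot: [[-0.962, -0.273, 0.0], [-0.273, 0.962, 0.0], [-0.0, 0.0, -1.0]]
wrist_force: [1.0, 0.2, -2.5]
opening: 35.2
finger_force: 60.3
```

Call:
{"name": "carry_out", "arguments": {
  "deltas": [
    [[0.25, -0.9, 0, 0, 0, -0.0074, 1], [0.25, -0.9, 0, 0, 0, -0.0074, 1], [0.25, -0.9, 0, 0, 0, -0.0074, 1], [0.25, -0.9, 0, 0, 0, -0.0073, 1], [0.25, -0.9, 0, 0.0008, -0.00865, 0, 1], [0.25, -0.9, 0, 0.0008, -0.00865, 0, 1], [0.25, -0.9, 0, 0.0008, -0.00865, 0, 1], [0.25, -0.9, 0, 0.0008, -0.00865, 0, 1]]
  ]
}}

```text
time: 8.62
tcp_pos: [566.1, -54.8, 180.1]
ee_rot: [[-0.972, -0.088, 0.217], [-0.086, 0.996, 0.019], [-0.218, -0.0, -0.976]]
wrist_force: [0.1, -0.3, -3.1]
opening: 35.5
finger_force: 60.4
```

Call:
{"name": "carry_out", "arguments": {
  "deltas": [
    [[0, 0, 0, 0.0008, -0.00865, 0, 1], [0, 0, 0, 0.0008, -0.00865, 0, 1], [0, 0, 0, 0.0008, -0.00865, 0, 1], [0, 0, 0, 0.0008, -0.00865, 0, 1], [0, 0, 0, 0, 0, 0, 1], [0, 0, 0, 0, 0, 0, 1]]
  ]
}}

```text
time: 9.38
tcp_pos: [566.4, -53.0, 180.4]
ee_rot: [[-0.903, -0.09, 0.42], [-0.081, 0.996, 0.038], [-0.422, 0.0, -0.907]]
wrist_force: [0.2, -0.2, -3.0]
opening: 35.1
finger_force: 60.6
```

```bash
cat >> h.py <<'E'
X=np.array([[0.9025569321971364,-0.09088505222644362,-0.42086920940440653],[0.08236983055805848,0.9958613895928472,-0.03840968279015229],[0.42261826174069944,0.0,0.9063077870366499]])
P0=np.array([601.9,-50.3,84.7])
from scipy.spatial.transform import Rotation as Ro
def rep(off=21.8):
    s=monitor.state(); R=X@np.diag([-1,1,-1.]); rv=Ro.from_matrix(R@s["ee_rot"].T).as_rotvec()
    print("t",round(s["time"],2),"tcp",s["tcp_pos"],"face xyz",X.T@(s["tcp_pos"]-off*X[:,2]-P0),"F face",X.T@s["wrist_force"],"M",X.T@s["wrist_torque"],"rot err norm",rv/2/np.pi,"open",s["opening"])
E
python3 - <<'E'
from h import *
np.set_printoptions(precision=4,suppress=True)
rep()
f,K,T=grab("wrist"); np.savez("w3.npz",f=f,K=K,T=T); cv2.imwrite("pics/w3.png",f[:,:,::-1])
E
```

```text
t 9.38 tcp [566.366  -52.9542 180.371 ] face xyz [ 8.1422  0.5863 79.9645] F face [-1.1374 -0.1971 -2.8231] M [-0.017   0.6917 -0.0141] rot err norm [-0.     -0.0001  0.0002] open 35.14326195559096
```

View pics/w3.png

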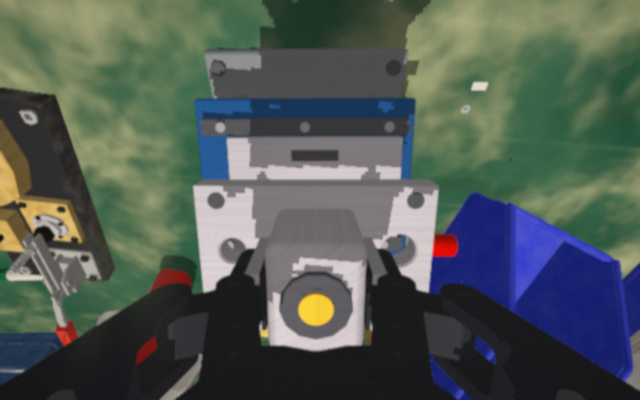

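The cap is held straight, with flange corners at (194,185) and (438,182) and holes at (231,250) and (401,249). I'll check its place in the grip against the prediction.

```bash
python3 - <<'E'
from h import *
np.set_printoptions(precision=3,suppress=True)
s=monitor.state(); w=np.load("w3.npz"); R=s["ee_rot"]@np.diag([-1,1,-1.]); 
for off in(20,21.8,24):
    o=s["tcp_pos"]-off*R[:,2]
    print(off,[proj(w["K"],w["T"],o+R@np.array(c)) for c in((-32,-56,14),(-32,56,14),(0,-40,14),(0,40,14),(-22,0,59.),(0,0,62))])
o=s["tcp_pos"]; 
# cast seen points onto cap plane z=14 (off 21.8)
for u,v in((194,185),(438,182),(231,250),(401,249)):
    oo,d=ray(w["K"],w["T"],u,v); a=R.T@(oo-o)+[0,0,21.8]; b=R.T@d; print((u,v),a+b*(14-a[2])/b[2])
oo,d=ray(w["K"],w["T"],316,310); a=R.T@(oo-o)+[0,0,21.8]; b=R.T@d; print("bolt",a+b*(62-a[2])/b[2])
print("shift norm to face z=25:",X@np.array([-8.1,-.6,-55])/30)
print("unit face axes /30mm:",X[:,0]/30,X[:,1]/30,X[:,2]/30)
E
```

```text
20 [array([191.949, 188.229]), array([439.921, 188.246]), array([231.919, 253.599]), array([399.893, 253.614]), array([316.078, 249.301]), array([316.059, 312.934])]
21.8 [array([193.338, 187.311]), array([438.522, 187.328]), array([232.811, 252.031]), array([398.993, 252.045]), array([316.069, 247.12 ]), array([316.051, 309.858])]
24 [array([194.994, 186.217]), array([436.855, 186.234]), array([233.876, 250.159]), array([397.918, 250.173]), array([316.059, 244.544]), array([316.042, 306.22 ])]
(194, 185) [-33.083 -55.597  14.   ]
(438, 182) [-34.489  55.527  14.   ]
(231, 250) [ -1.056 -40.803  14.   ]
(401, 249) [-1.583 40.862 14.   ]
bolt [ 0.056 -0.018 62.   ]
shift norm to face z=25: [ 0.53   0.028 -1.776]
unit face axes /30mm: [0.03  0.003 0.014] [-0.003  0.033  0.   ] [-0.014 -0.001  0.03 ]
```

Call:
{"name": "carry_out", "arguments": {
  "deltas": [
    [[0.138, 0.008, -0.441, 0, 0, 0, 1], [0.138, 0.008, -0.441, 0, 0, 0, 1], [0.138, 0.008, -0.441, 0, 0, 0, 1], [0.138, 0.008, -0.441, 0, 0, 0, 1], [0, 0, 0, 0, 0, 0, 1], [0, 0, 0, 0, 0, 0, 1]]
  ]
}}

```text
time: 10.18
tcp_pos: [582.9, -51.4, 127.7]
ee_rot: [[-0.902, -0.091, 0.421], [-0.082, 0.996, 0.039], [-0.423, 0.0, -0.906]]
wrist_force: [-0.3, 1.0, -4.0]
opening: 35.1
finger_force: 60.6
```

```bash
python3 - <<'E'
from h import *
np.set_printoptions(precision=4,suppress=True)
rep()
f,K,T=grab("wrist"); np.savez("w4.npz",f=f,K=K,T=T)
a=cv2.resize(f[120:300,150:480],None,fx=2.4,fy=2.4,interpolation=cv2.INTER_CUBIC); cv2.imwrite("pics/w4.png",a[:,:,::-1])
E
```

```text
t 10.18 tcp [582.9467 -51.4083 127.7324] face xyz [ 0.9885  0.6188 25.2201] F face [-1.8573  1.0651 -3.5168] M [-0.0052  0.6856  0.0721] rot err norm [-0.0001  0.      0.    ] open 35.14177123310404
```

View pics/w4.png

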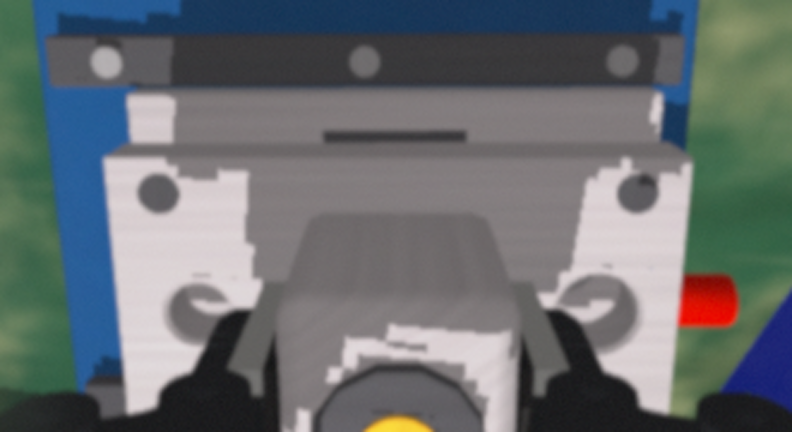

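Through the holes at (200,310) and (598,310), only the plate shows so far. The alignment looks central, so I'll correct the 0.6 mm y error and descend along the face normal.

Call:
{"name": "carry_out", "arguments": {
  "deltas": [
    [[0.033, -0.017, -0.0665, 0, 0, 0, 1], [0.031, 0.0028, -0.0665, 0, 0, 0, 1], [0.031, 0.0028, -0.0665, 0, 0, 0, 1], [0.031, 0.0028, -0.0665, 0, 0, 0, 1], [0.014, 0.0013, -0.0302, 0, 0, 0, 1], [0, 0, 0, 0, 0, 0, 1]]
  ]
}}

```text
time: 10.98
tcp_pos: [586.9, -51.5, 118.4]
ee_rot: [[-0.903, -0.091, 0.421], [-0.082, 0.996, 0.039], [-0.423, 0.0, -0.906]]
wrist_force: [0.3, -0.3, -3.2]
opening: 35.5
finger_force: 60.6
```

Call:
{"name": "carry_out", "arguments": {
  "deltas": [
    [[0.014, 0.0013, -0.0302, 0, 0, 0, 1], [0.014, 0.0013, -0.0302, 0, 0, 0, 1], [0.014, 0.0013, -0.0302, 0, 0, 0, 1], [0, 0, 0, 0, 0, 0, 1]]
  ]
}}

```text
time: 11.48
tcp_pos: [588.2, -51.3, 115.7]
ee_rot: [[-0.902, -0.091, 0.421], [-0.082, 0.996, 0.039], [-0.423, 0.0, -0.906]]
wrist_force: [-0.6, -0.7, -3.6]
opening: 35.4
finger_force: 60.6
```

```bash
python3 - <<'E'
from h import *
np.set_printoptions(precision=4,suppress=True)
rep()
E
```

```text
t 11.47 tcp [588.155  -51.2787 115.6826] face xyz [ 0.6075  0.2745 12.1022] F face [-2.1609 -0.6494 -2.9707] M [0.0515 0.7802 0.0375] rot err norm [-0.0001  0.     -0.    ] open 35.35869583578113
```

Call:
{"name": "carry_out", "arguments": {
  "deltas": [
    [[0.014, 0.0013, -0.0302, 0, 0, 0, 1], [0.014, 0.0013, -0.0302, 0, 0, 0, 1], [0.014, 0.0013, -0.0302, 0, 0, 0, 1], [0, 0, 0, 0, 0, 0, 1]]
  ]
}}

```text
time: 11.98
tcp_pos: [589.4, -51.2, 113.0]
ee_rot: [[-0.902, -0.091, 0.421], [-0.083, 0.996, 0.039], [-0.423, 0.0, -0.906]]
wrist_force: [0.7, 0.4, -2.8]
opening: 35.4
finger_force: 60.6
```

```bash
python3 - <<'E'
from h import *
np.set_printoptions(precision=4,suppress=True)
rep()
E
```

```text
t 11.97 tcp [589.4139 -51.1815 112.9602] face xyz [0.6012 0.2569 9.1013] F face [-0.4622  0.3564 -2.8451] M [-0.0291  0.7234 -0.0134] rot err norm [-0.0001  0.     -0.0001] open 35.41995185889967
```

Call:
{"name": "carry_out", "arguments": {
  "deltas": [
    [[0.014, 0.0013, -0.0302, 0, 0, 0, 1], [0.014, 0.0013, -0.0302, 0, 0, 0, 1], [0.014, 0.0013, -0.0302, 0, 0, 0, 1], [0.014, 0.0013, -0.0302, 0, 0, 0, 1], [0, 0, 0, 0, 0, 0, 1]]
  ]
}}

```text
time: 12.6
tcp_pos: [591.1, -51.0, 109.3]
ee_rot: [[-0.902, -0.091, 0.421], [-0.082, 0.996, 0.039], [-0.423, 0.0, -0.906]]
wrist_force: [-0.5, -0.2, -2.2]
opening: 35.4
finger_force: 60.6
```

```bash
python3 - <<'E'
from h import *
np.set_printoptions(precision=4,suppress=True)
rep()
E
```

```text
t 12.6 tcp [591.0891 -51.0259 109.3302] face xyz [0.5919 0.2597 5.1004] F face [-1.3803 -0.1821 -1.7696] M [-0.004   0.6546  0.0126] rot err norm [-0.0001  0.     -0.    ] open 35.42282241627279
```

Free of contact and well below the tip height, so the dowels are in the holes. Continuing until the flange touches the plate.

Call:
{"name": "carry_out", "arguments": {
  "deltas": [
    [[0.014, 0.0013, -0.0302, 0, 0, 0, 1], [0.014, 0.0013, -0.0302, 0, 0, 0, 1], [0.014, 0.0013, -0.0302, 0, 0, 0, 1], [0, 0, 0, 0, 0, 0, 1]]
  ]
}}

```text
time: 13.1
tcp_pos: [592.4, -50.9, 106.6]
ee_rot: [[-0.902, -0.091, 0.421], [-0.083, 0.996, 0.039], [-0.423, 0.0, -0.906]]
wrist_force: [0.3, 0.3, -3.0]
opening: 35.3
finger_force: 60.6
```

Call:
{"name": "carry_out", "arguments": {
  "deltas": [
    [[0.007, 0.0007, -0.0151, 0, 0, 0, 1], [0.007, 0.0007, -0.0151, 0, 0, 0, 1], [0, 0, 0, 0, 0, 0, 1]]
  ]
}}

```text
time: 13.48
tcp_pos: [592.8, -50.8, 105.8]
ee_rot: [[-0.902, -0.091, 0.421], [-0.083, 0.996, 0.039], [-0.423, 0.0, -0.906]]
wrist_force: [0.3, -0.1, -3.2]
opening: 35.5
finger_force: 60.6
```

```bash
python3 - <<'E'
from h import *
np.set_printoptions(precision=4,suppress=True)
rep()
E
```

```text
t 13.47 tcp [592.7722 -50.8016 105.7512] face xyz [0.6169 0.33   1.1398] F face [-1.0889 -0.1699 -3.0338] M [ 0.0142  0.7387 -0.0022] rot err norm [-0.0001  0.     -0.0001] open 35.48557297183042
```

Call:
{"name": "carry_out", "arguments": {
  "deltas": [
    [[0.007, 0.0007, -0.0151, 0, 0, 0, 1], [0.007, 0.0007, -0.0151, 0, 0, 0, 1], [0, 0, 0, 0, 0, 0, 1]]
  ]
}}

```text
time: 13.85
tcp_pos: [593.0, -50.8, 105.5]
ee_rot: [[-0.902, -0.091, 0.421], [-0.082, 0.996, 0.039], [-0.423, 0.001, -0.906]]
wrist_force: [-14.1, -0.3, 18.0]
opening: 34.9
finger_force: 63.9
```

Call:
{"name": "carry_out", "arguments": {
  "deltas": [
    [[0.007, 0.0007, -0.0151, 0, 0, 0, 1], [0.007, 0.0007, -0.0151, 0, 0, 0, 1], [0, 0, 0, 0, 0, 0, 1]]
  ]
}}

```text
time: 14.22
tcp_pos: [593.0, -50.9, 105.4]
ee_rot: [[-0.902, -0.091, 0.422], [-0.082, 0.996, 0.04], [-0.424, 0.002, -0.906]]
wrist_force: [-34.2, 0.6, 46.6]
opening: 35.6
finger_force: 68.2
```

```bash
python3 - <<'E'
from h import *
np.set_printoptions(precision=4,suppress=True)
rep()
E
```

```text
t 14.22 tcp [593.0026 -50.8901 105.4163] face xyz [0.6761 0.221  0.7426] F face [-11.1388   3.6967  56.5627] M [0.7632 2.7732 0.1571] rot err norm [-0.0003  0.0002 -0.    ] open 35.6260043044292
```

Firm contact: 56 N along the normal with 13 mm of insertion. I'll relax the push to a light press, then release.

Call:
{"name": "carry_out", "arguments": {
  "deltas": [
    [[-0.007, -0.0007, 0.0151, 0, 0, 0, 1], [-0.006, -0.0006, 0.013, 0, 0, 0, 1], [0, 0, 0, 0, 0, 0, 1]]
  ]
}}

```text
time: 14.6
tcp_pos: [593.0, -50.9, 105.5]
ee_rot: [[-0.902, -0.091, 0.421], [-0.082, 0.996, 0.039], [-0.423, 0.001, -0.906]]
wrist_force: [-15.1, 0.5, 20.0]
opening: 35.2
finger_force: 63.9
```

```bash
python3 - <<'E'
from h import *
np.set_printoptions(precision=4,suppress=True)
rep()
f,K,T=grab("side"); np.savez("s4.npz",f=f,K=K,T=T)
E
```

```text
t 14.6 tcp [592.9656 -50.8669 105.5219] face xyz [0.6892 0.2475 0.853 ] F face [-5.1216  1.8771 24.4992] M [0.3938 1.6936 0.1237] rot err norm [-0.0002  0.0001 -0.    ] open 35.238575713856264
```

Call:
{"name": "carry_out", "arguments": {
  "deltas": [
    [[-0.005, -0.0005, 0.011, 0, 0, 0, 1], [0, 0, 0, 0, 0, 0, -1], [0, 0, 0, 0, 0, 0, -1], [0, 0, 0, 0, 0, 0, -1], [0, 0, 0, 0, 0, 0, -1], [0, 0, 0, 0, 0, 0, -1], [0, 0, 0, 0, 0, 0, -1], [0, 0, 0, 0, 0, 0, -1]]
  ]
}}

```text
time: 15.65
tcp_pos: [593.1, -50.8, 105.2]
ee_rot: [[-0.902, -0.091, 0.421], [-0.083, 0.996, 0.039], [-0.423, 0.0, -0.906]]
wrist_force: [0.1, -1.0, -0.1]
opening: 85.4
finger_force: 0.0
```

Call:
{"name": "carry_out", "arguments": {
  "deltas": [
    [[-0.07, -0.0064, 0.151, 0, 0, 0, -1], [-0.14, -0.0128, 0.302, 0, 0, 0, -1], [-0.28, -0.0256, 0.604, 0, 0, 0, -1], [-0.42, -0.038, 0.906, 0, 0, 0, -1], [-0.42, -0.038, 0.906, 0, 0, 0, -1], [-0.42, -0.038, 0.906, 0, 0, 0, -1], [-0.42, -0.038, 0.906, 0, 0, 0, -1], [0, 0, 0, 0, 0, 0, -1]]
  ]
}}

```text
time: 16.65
tcp_pos: [528.1, -56.7, 248.0]
ee_rot: [[-0.901, -0.091, 0.425], [-0.082, 0.996, 0.041], [-0.427, 0.002, -0.904]]
wrist_force: [0.3, 0.4, -0.7]
opening: 85.2
finger_force: 0.0
```

```bash
python3 - <<'E'
from h import *
np.set_printoptions(precision=4,suppress=True)
rep()
f,K,T=grab("wrist"); g,K2,T2=grab("side"); np.savez("w5.npz",f=f,K=K,T=T)
a=cv2.resize(f[100:300,170:490],(800,500)[:2],interpolation=cv2.INTER_CUBIC)[:, :]
a=cv2.resize(f[80:320,160:480],(400,300),interpolation=cv2.INTER_CUBIC)
b=cv2.resize(g[140:230,290:410],(400,300),interpolation=cv2.INTER_CUBIC)
cv2.imwrite("pics/end.png",np.hstack([a,b])[:,:,::-1])
E
```

```text
t 16.65 tcp [528.1271 -56.7247 248.0087] face xyz [  1.9038   0.3067 157.5035] F face [-0.0195  0.3517 -0.7671] M [ 0.0326  0.4613 -0.0025] rot err norm [-0.0004  0.0007 -0.    ] open 85.17387611380441
```

View pics/end.png

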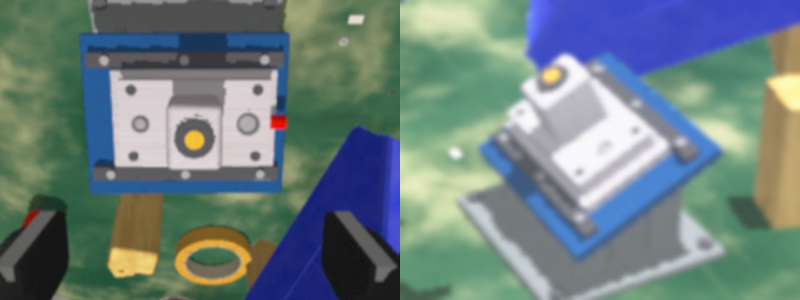

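The left panel shows both dowels filling the holes at (140,124) and (248,123). The right panel shows the flange flat on the plate, and the gripper is open and well clear. Handing in.

```bash
python3 -c "
from bench import job
print(job.sign_off())"
```

```text
the job is handed in; nothing more can be done
None
```

The bearing cap is seated over both dowels with its flange looking flush on the plate, the gripper has let go and is well clear, and the job was handed in at about 17 s; the sign-off returned no verdict.

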